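# Hang the trolley hook on the tea caddy's rail

## Task

Take the trolley hook from its steel rest, bring it into the flared open end of the rail on the front of the bamboo caddy stand, and slide it in until it has pushed past the sprung catch hidden inside and stays locked against the bumper when you let go. Work gently by feel: do not ram the rail or drive the bumper to the end of its travel, and leave the bowl, whisk holder, dish and ladle rest where they are.

Things in the scene. Friction and masses are not known exactly. Their poses are not given: they have to be found in the camera images.
- hanger: Trolley hook, 90 g: white slider block 24 (x) x 44 (y) x 12.5 (z) mm, roller discs on its sides; a steel stem 6 (x) x 10 (y) mm rises to a bamboo grip tab; a 6 mm wire hook in the y-z plane hangs to 43 mm below the block's centre. Origin: centre of the block. y: its length, to lie along the rail; z up. Either end may go first.
- hanger_tab (a point): Centre of the hanger's bamboo grip tab, 46 mm above the block's centre, axes as hanger: 10 mm thick (x), 26 mm long (y), 26 mm high (z). With the hanger in the rail it stands 21 to 47 mm above the rail's roof. Grip it across its thickness, with 35 N or so, to carry the push along the rail without slipping.
- rest: Steel park rest, fixed: foot 70 x 70 x 6 mm, two upright plates with a 10 mm slot between them along y. The hanger's block sits on the plates, 75 mm above the counter, between 6 mm lips, hook in the slot, its y along the rest's y. Open above: lift the hanger straight up, 60 mm clears it. Origin: under the foot's centre.
- stand: Bamboo caddy stand with lid, fixed, an aluminium rail along its front. Origin: on the counter below the rail's middle. y: along the rail, from the open mouth (y = -100 mm) to the closed end (+100 mm). x: from the rail into the caddy, which fills x = 18 to 128, y = -92 to 92 mm, up to 118 mm high. z up.
- rail_mouth (a point): Centre of the rail's inside at its open mouth, 110 mm above the counter, axes as stand: +y leads in. In front of the mouth (y = 0 to -15 mm) walls, roof and floor flare outward at 20 degrees, widening the opening by about 5 mm on every side.
- rail_mid (a point): Middle of the rail, centre of its inside, axes as stand. Rail: 36 mm wide outside, roof 122 and underside 98 mm above the counter; inside 28 mm wide, 16 mm high, so the block has 2 mm play to each side and 1.75 mm up and down; roof and floor have a 10 mm wide slot along the middle for stem and hook. Sliding is nearly free.
- rail_end (a point): Closed end of the rail. Hidden inside the rail is a keeper whose place differs by 70 mm from time to time and is not given: a drop catch over the block's path and, 59 mm further in, a spring bumper. The block's front end first meets the catch's ramp 91 to 162 mm before this end, and the bumper 33 to 103 mm before it. Found by feel.
- bumper (a joint): How far the bumper is pushed in, m: 0 free, 0.012 at its hard stop. It resists with 1 N plus 1.2 N per mm; the catch's ramp adds 1 to 3 N. The catch drops behind the block at about 0.004 (a push of 5 to 8 N in all) and holds it there after it is let go. A push of 8 to 10 N is right: past 0.010, or at much over 15 N, it is being rammed.
- bowl: Black iron-glaze bowl, 120 mm across, 70 mm high, loose. Origin: under its centre. Leave alone.
- whisk_holder: Clear glass whisk holder with a bamboo whisk in it, 60 mm across, 133 mm high, loose. Origin: under its centre. Leave alone.
- dish: White ceramic incense dish, 90 mm across, 20 mm high, loose. Origin: under its centre. Leave alone.
- ladle_rest: Stainless tray 90 x 130 mm with a ladle on it, 52 mm high, fixed. Origin: under the tray's centre; the ladle's handle reaches 200 mm along +y at 35 to 54 mm height. Leave alone.
Mind the look-alikes: they are no part of the job. Leave any purple or yellow look-alike of the hanger alone.

How it is judged (in metres and radians):
On the way, in this order (a step that is already met when the one before it is completed fails the run):
1. the hanger is lifted clear of its rest (height (world z) of hanger above 0.1 m), for 0.1 s.
2. the slider block is inside the rail, past the mouth (y of hanger in the frame of stand between -0.075 and 0.08 m and x of hanger in the frame of stand between -0.004 and 0.004 m and z of hanger in the frame of stand between 0.106 and 0.114 m), for 0.1 s.
At the end, for the whole second after the job is handed in: The hanger, let go and at rest, is inside the rail (within 4 mm of its centre line across and in height) and locked behind the catch, holding the bumper pushed in by at least 2.5 mm (value of joint bumper above 0.0025 m and y of hanger in the frame of stand between -0.03 and 0.06 m and x of hanger in the frame of stand between -0.004 and 0.004 m and z of hanger in the frame of stand between 0.106 and 0.114 m and linear speed of hanger below 0.01 m/s); the robot touches nothing.
It fails at once if the bumper is driven towards the end of its travel (pushed in more than 10 mm) (value of joint bumper above 0.01 m).
It fails at once if the hanger is rammed against the stand or its rail (over 60 N, all contacts between them added up) (contact force between hanger and stand above 60 N).
It fails at once if the robot presses on the stand with more than 15 N (contact force between the arm and stand above 15 N).
It fails at once if the bowl, whisk holder or dish is moved more than 15 mm (distance of any of bowl, whisk_holder, dish from where it was at the start of the episode above 0.015 m).
It fails at once if the robot pushes on the ladle rest with more than 5 N (contact force between the arm and ladle_rest above 5 N).
It also fails if it takes over 48 s, if anything falls off the work surface, if the arm or the gripper's body presses on something with over 40 N, if the wrist force passes 120 N, or if a joint passes its speed limit or range.

## Robot

A 6-joint arm with a two-finger parallel gripper is mounted at the origin on the work surface. World frame = base frame: x ahead of the robot, y to its left, z up, the work surface at z = 0. Lengths are in m, angles in degrees, forces in N, time in s.
With the tool pointing down it reaches from about 0.325 to 0.85 m from the base axis. Payload 4.4 kg.
Tool frame: the origin (TCP) lies between the finger pads; the fingertips stand 11 mm ahead of it and the grasp point (between the pads) lies 8 mm behind it; x points along the fingers, z is the direction in which the jaws open and shut, and the axes are right-handed (so a half turn about x gives the same grasp; the last joint's range is limited). The gripper opens to 94 mm and grips with 3 to 60 N. Pads are 16 mm wide; open, the fingers measure 119 mm over their backs; the gripper's body (75 mm by 177 mm) begins 78 mm behind the grasp point.
Start: joints at [-72.451, 11.837, 88.321, -0, 79.842, -8.623], TCP at [0.254, -0.516, 0.216] pointing down, gripper open.
Joint ranges: [-156.59, 156.59], [-49.26, 127.26], [12.9, 141.05], [-63.56, 243.56], [4.71, 150.69], [-161.64, 161.64]. Speed limits (degrees/s): [159.86, 159.86, 180, 180, 180, 180].

## Interface

Orientations are given as [roll, pitch, yaw] about the fixed x, y, z axes, in that order (R = Rz(yaw) Ry(pitch) Rx(roll)).
In Python, from station import ctrl gives the robot as it stands.
- The arm moves only by the tool move_arm, never from a script. Its argument "targets" is a list of rows, each an object of numbers: "hand": the finger opening in mm, from 0 to 94; "tx", "ty", "tz": the shift along the tool's x, y, z in units of 40 mm (1.0 is 40 mm); "ax", "ay", "az": the turn, a rotation vector about the tool's x, y, z in units of 6 degrees (1.0 is 6 degrees). In form: [{"hand": .., "tx": .., "ty": .., "tz": .., "ax": .., "ay": .., "az": ..}, ...]. A call has 1 to 5 rows; each row shifts and turns the commanded pose from where the row before left it, along the tool's axes as they then stand; what a row does not reach is not made up. A row lasts 1/10 s, in which the tool goes at most 50 mm and 8.59 degrees, less where a joint would pass 70% of its speed; a pose out of reach is approached as far as the arm can. A call is refused whole if a number of a shift passes 1 or a number of a turn 1, either way. A call with a gripper value outside its range is refused whole. The fingers move at their own pace and stop on an object; "newtons" is the grip in N (left out, the last holds). Time passes only in rows, so rows that do not move let the fingers close. It gives the time, the measured TCP pose, the force and the opening at its end, in the units of the state.
- ctrl.sense(): the state, without advancing time (a new reading comes with each control period).
- ctrl.read_camera(name): name is "scene" or "top"; returns the picture (420x560x3 uint8, blue, green, red); there is no depth.
- ctrl.camera_info(name): a dict with "fov_y" (degrees; the focal length in pixels is half the picture's height over the tangent of half this angle, whatever the lens; pixels are square), "cx", "cy" (the principal point, pixels), "rvec" (rotation vector, rad) and "tvec" (3), from world to camera coordinates, as OpenCV has them. Camera axes: x right, y down, z forward; pixel columns grow to the right and rows downward; lengths in m; the calibration is good to about 2 mm. A picture is of the moment at which its call begins. camera_info takes no time and is no camera call.
- ctrl.close_job(): hands the job in, once; it reports no verdict.
The state is a dict: "time": time; "joint_positions": joint angles; "qd": joint speeds; "joint_efforts": joint torques, N m; "eef_pos": TCP position; "eef_rot": TCP orientation; "wrist_force": force on the tool from outside, world axes, zero at the start; "torque": the same for the moment, N m; "opening": finger opening in m.
Only numpy, scipy, OpenCV 4.12 (cv2) and the standard library are available. Lean on these libraries where they do the work, as an engineer would, in place of code of your own. Each camera call takes 0.05 s, during which the arm holds its last target. There are 200 camera calls.

## Working session

There is one attempt and no reset: what is moved stays moved. The work goes in short steps, Python scripts to look and compute and a tool call to move; the robot and the scene stay as the last step left them, time stands still between calls to the robot, and variables do not carry over. Pictures are saved under pics/ and viewed, about 8 in all and at most 12, crops included, and the job is handed in when it is done.

Besides the shell and the picture viewer there is one more tool, called as name([rows], argument=value, ...), one row to a line, values as JSON. move_arm: Moves the arm, as the interface text tells. Its arguments: {"type":"object","properties":{"targets":{"type":"array","items":{"type":"object","properties":{"hand":{"type":"number"},"tx":{"type":"number"},"ty":{"type":"number"},"tz":{"type":"number"},"ax":{"type":"number"},"ay":{"type":"number"},"az":{"type":"number"}}}},"newtons":{"type":"number"}},"required":["targets"]}

```bash
mkdir -p pics; ls
cat > h.py <<'E'
import numpy as np, cv2
from station import ctrl
def cam(n):
    i=ctrl.camera_info(n); f=210/np.tan(np.radians(i["fov_y"]/2))
    R,_=cv2.Rodrigues(np.array(i["rvec"],float)); t=np.array(i["tvec"],float).ravel()
    K=np.array([[f,0,i["cx"]],[0,f,i["cy"]],[0,0,1]]); return K,R,t
def ray(n,uv):
    K,R,t=cam(n); return -R.T@t, R.T@np.linalg.inv(K)@np.array([uv[0],uv[1],1.])
def onz(n,uv,z):
    o,d=ray(n,uv); return o+d*(z-o[2])/d[2]
def proj(n,P):
    K,R,t=cam(n); p=K@(R@np.array(P,float)+t); return p[:2]/p[2]
def tri(a,uva,b,uvb):
    o1,d1=ray(a,uva); o2,d2=ray(b,uvb); d1=d1/np.linalg.norm(d1); d2=d2/np.linalg.norm(d2)
    s=np.linalg.lstsq(np.c_[d1,-d2],o2-o1,rcond=None)[0]; p,q=o1+s[0]*d1,o2+s[1]*d2
    return (p+q)/2, np.linalg.norm(p-q)
E
python3 - <<'E'
from h import *
a=ctrl.read_camera("scene"); b=ctrl.read_camera("top")
cv2.imwrite("pics/scene0.png",a); cv2.imwrite("pics/top0.png",b)
for n in("scene","top"): print(ctrl.camera_info(n), ray(n,(280,210)))
print(ctrl.sense())
E
```

```text
pics
{'fov_y': 56.48955655109455, 'cx': 279.3355867427258, 'cy': 208.59952425115748, 'rvec': array([ 2.40074803,  0.73885973, -0.26122615]), 'tvec': array([-0.44280525, -0.20078621,  1.36816442])} (array([ 0.93043892, -0.55897149,  0.96441679]), array([-0.34466353,  0.49301933, -0.79884587]))
{'fov_y': 51.66699417370434, 'cx': 278.72582544372403, 'cy': 203.7328007683878, 'rvec': array([ 2.12574965, -2.10196143,  0.20654217]), 'tvec': array([-0.04599721,  0.59715592,  1.2467777 ])} (array([ 0.33812898, -0.04750119,  1.34036487]), array([ 0.18448682,  0.00320555, -0.98294035]))
{'time': 0.1, 'joint_positions': array([-7.24501332e+01,  1.18778073e+01,  8.83951852e+01,  2.19873037e-04,
        7.98399025e+01, -8.62295133e+00]), 'qd': array([-0.044214  , -0.06029349, -0.16907291, -0.08272137,  0.04042107,
       -0.04466171]), 'joint_efforts': array([-8.78900732e-05, -3.71870863e+01, -2.82293379e+01,  6.99389563e-02,
        3.11139738e-02, -5.26942108e-05]), 'eef_pos': array([ 0.25340339, -0.51538649,  0.21543416]), 'eef_rot': array([171.26724898,  89.88710478, 107.44002815]), 'wrist_force': array([-0.33046389,  0.37561104,  0.34373853]), 'torque': array([-0.05761179, -0.03094368, -0.00370609]), 'opening': 0.09406718385089653}
```

View pics/scene0.png

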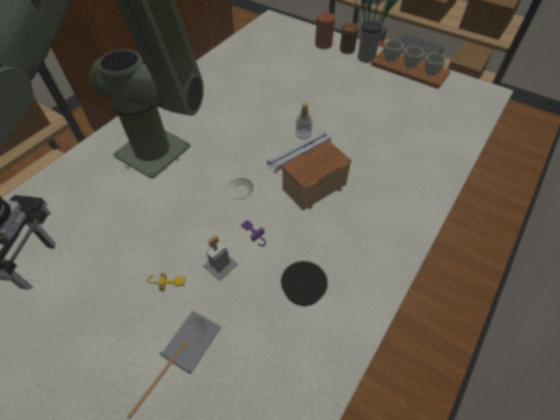

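View pics/top0.png

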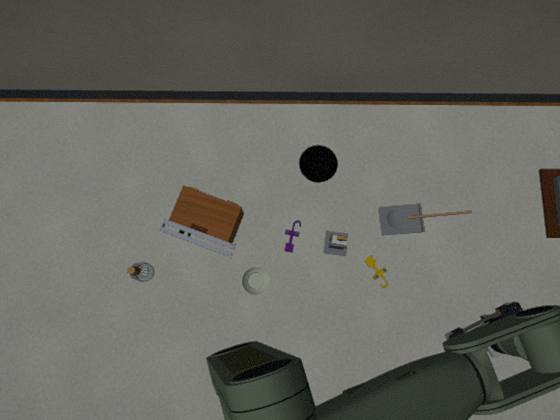

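The scene view shows the white hanger with its bamboo tab on the rest at (218,255), and the top view shows it at (337,242). Purple (254,232) and yellow (167,281) look-alikes lie on the counter. The rail in the top view runs from (162,227) to (235,250), and since the caddy is on its +x side the mouth is the right end. I'll enlarge both views to confirm.

Run:
```python
from h import *
a=cv2.imread("pics/scene0.png"); b=cv2.imread("pics/top0.png")
def crop(im,x,y,w,h,s): return cv2.convertScaleAbs(cv2.resize(im[y:y+h,x:x+w],None,fx=s,fy=s,interpolation=cv2.INTER_CUBIC),alpha=1.5)
r1=np.hstack([crop(a,195,228,50,50,6),crop(b,315,222,50,50,6)])
r2=np.hstack([crop(a,260,130,100,75,4),crop(b,150,180,100,75,4)])
r1=cv2.copyMakeBorder(r1,0,0,0,200,cv2.BORDER_CONSTANT)
cv2.imwrite("pics/crop1.png",np.vstack([r1,r2]))
```

```text
(no output)
```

View pics/crop1.png

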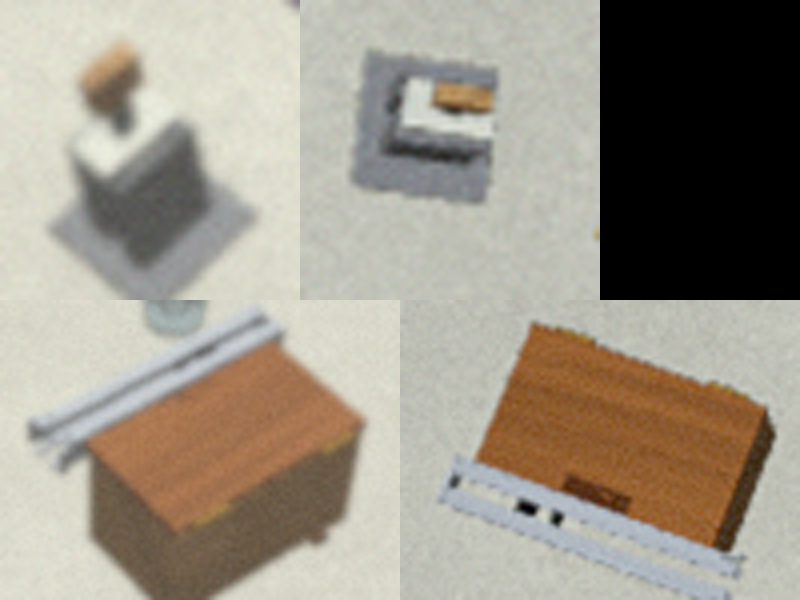

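Crop: top-left and top-middle show the white block with the bamboo tab on the steel rest, so this is the right hanger and not a purple or yellow one. The flared mouth is at the lower-left end in the scene view (≈(268,165)) and at the right end in the top view (≈(234,250)). Next I'll measure both with masks.

Run:
```python
from h import *
ims={"scene":cv2.imread("pics/scene0.png"),"top":cv2.imread("pics/top0.png")}
win={"scene":{"tab":(203,230,25,22),"foot":(198,240,45,45)},"top":{"tab":(325,230,30,15),"foot":(318,225,36,36)}}
T={}
for n,im in ims.items():
    hsv=cv2.cvtColor(im,cv2.COLOR_BGR2HSV)
    x,y,w,h=win[n]["tab"]; m=cv2.inRange(hsv[y:y+h,x:x+w],(5,70,60),(20,255,255))
    k,l,s,c=cv2.connectedComponentsWithStats(m); i=1+np.argmax(s[1:,4]); T[n]=c[i]+[x,y]; 
    pts=np.argwhere(l==i)[:,::-1].astype(np.float32)+[x,y]
    print(n,"tab",T[n],s[i],cv2.minAreaRect(pts.astype(np.float32)))
    print(im[160,275],im[200,400],hsv[160,275])
p,e=tri("scene",T["scene"],"top",T["top"]); print("tab tri",p,e)
# rail: bluish pixels
for n,(x,y,w,h) in {"scene":(255,125,85,55),"top":(155,210,90,55)}.items():
    hsv=cv2.cvtColor(ims[n],cv2.COLOR_BGR2HSV)[y:y+h,x:x+w]
    m=cv2.inRange(hsv,(100,15,110),(130,90,255))
    k,l,s,c=cv2.connectedComponentsWithStats(m); i=1+np.argmax(s[1:,4]); print(n,s[1:])
    pts=(np.argwhere(l==i)[:,::-1]+[x,y]).astype(np.float32); r=cv2.minAreaRect(pts); print(n,r,cv2.boxPoints(r).tolist())
    if n=="top":
        for q in cv2.boxPoints(r): print(onz("top",q,.122))
    cv2.imwrite(f"pics/m_{n}.png",np.hstack([cv2.resize(m,None,fx=4,fy=4),cv2.resize(cv2.cvtColor(ims[n][y:y+h,x:x+w],cv2.COLOR_BGR2GRAY),None,fx=4,fy=4)]))
# rest foot in top: grey darker
im=ims["top"]; x,y,w,h=win["top"]["foot"]; g=im[y:y+h,x:x+w].max(2); m=(g<145).astype(np.uint8)
np.set_printoptions(linewidth=220)
pts=(np.argwhere(m)[:,::-1]+[x,y]).astype(np.float32); r=cv2.minAreaRect(pts); print("foot",r,m.sum())
for q in cv2.boxPoints(r): print(q,onz("top",q,.006))
print(g[::3,::2])
```

```text
scene tab [212.71698113 240.52830189] [ 6  6  8 10 53] ((212.5, 240.5), (9.0, 7.0), 90.0)
[104 102 101] [140 147 148] [110   7 104]
top tab [341.84210526 237.78947368] [12  6 10  5 38] ((341.5, 238.0), (4.0, 9.0), 90.0)
[122 128 127] [124 131 131] [ 35  12 128]
tab tri [ 0.48653056 -0.21862274  0.1327678 ] 0.0035640531627317974
scene [[67  8  1  1  1]
 [64 11  1  1  1]
 [61 12  2  2  2]
 [66 13  1  2  2]
 [68 12  4  3  7]
 [58 15  7  6 11]
 [54 16  1  1  1]
 [46 20  1  1  1]
 [52 20  3  4  7]
 [56 21  1  1  1]
 [41 23  1  1  1]
 [47 23  2  2  2]
 [49 25  1  1  1]
 [42 26  1  1  1]
 [44 27  1  1  1]
 [46 26  1  1  1]
 [27 29  1  1  1]
 [29 28  2  2  2]
 [36 28  5  4  8]
 [23 33  1  1  1]
 [32 32  2  2  3]
 [35 32  1  1  1]
 [14 35  1  1  1]
 [25 35  2  3  4]
 [28 35  1  1  1]
 [30 34  2  2  2]
 [20 36  4  3  6]]
scene ((315.756103515625, 142.1951141357422), (2.1864328384399414, 6.559298515319824), 51.34019470214844) [[312.51220703125, 143.39024353027344], [317.6341552734375, 139.2926788330078], [319.0, 140.99998474121094], [313.8780517578125, 145.09754943847656]]
top [[  5   9  74  36
[... 886 characters left out ...]
132 124 124 126 126 124]
 [132 132 133 131  94  95  93  75  93  96  91  97  93  93  90 122 128 130]
 [134 130 128 115  93  91  67 105 142 135 115 116 122 108 100 126 127 126]
 [131 129 130 110  94  95  49 129 141 136  98  43  75  69  93 125 124 125]
 [131 128 130 110  89  88  70  94  88 117 140 142 145 146 143 123 125 128]
 [128 133 131 101  93  74  41  36  53  53  70  65  79  83  80 126 127 127]
 [131 131 132  98  85  93  95  89  92  89  89  80  63  93  86 123 129 126]
 [134 130 132  96  92  89  90  92  95  92  92  94  92  91  99 130 129 130]
 [129 131 130 131 129 131 132 125 126 119 125  97  98  85 123 126 128 132]
 [132 131 128 129 131 131 132 130 131 132 126 129 131 127 130 129 124 127]]
```

Run:
```python
from h import *
np.set_printoptions(linewidth=200,suppress=True,precision=4)
ims={"scene":cv2.imread("pics/scene0.png"),"top":cv2.imread("pics/top0.png")}
def rect(n,im,c,yaw,z,hx,hy,s=2):  # image: column = local y, row = local -x, s px/mm
    a=np.radians(yaw); ex=np.array([np.cos(a),np.sin(a)]); ey=np.array([-ex[1],ex[0]])
    loc=np.float32([[hx,-hy],[hx,hy],[-hx,hy],[-hx,-hy]])
    src=np.float32([proj(n,[*(np.array(c)+l[0]*ex+l[1]*ey),z]) for l in loc])
    W,H=int(2000*s*hy),int(2000*s*hx)
    return cv2.warpPerspective(im,cv2.getPerspectiveTransform(src,np.float32([[0,0],[W,0],[W,H],[0,H]])),(W,H),flags=cv2.INTER_CUBIC)
c=[0.4862,0.192]; yaw=-19.5
rows=[rect(n,ims[n],c,yaw,.122,.04,.13,3) for n in("top","scene")]
for n,r in zip(("top","scene"),rows):
    g=r.astype(float)
    for k,(y0,y1) in {"mouthhalf":(-80,-30),"endhalf":(30,80)}.items():
        p=g[:,int((y0+130)*3):int((y1+130)*3)].mean(1)
        rb=p[:,0]-p[:,2]
        print(n,k,"x(mm): gray, b-r"); print(np.array([[40-i/3,p[i].mean(),rb[i]] for i in range(40,205,4)]).T)
out=cv2.convertScaleAbs(np.vstack(rows),alpha=1.5)
for x in range(-130,131,10):
    X=(x+130)*3; cv2.line(out,(X,0),(X,12 if x%50==0 else 5),(0,0,255),1)
cv2.imwrite("pics/rail.png",out)
# foot
for n,(x,y,w,h) in {"top":(318,225,40,40)}.items():
    g=ims[n][y:y+h,x:x+w].max(2); m=cv2.resize(g,None,fx=4,fy=4,interpolation=cv2.INTER_CUBIC)<112
    pts=(np.argwhere(m)[:,::-1]/4-.375+[x,y]).astype(np.float32)
    k,l,s,_=cv2.connectedComponentsWithStats(m.astype(np.uint8)); i=1+np.argmax(s[1:,4])
    pts=(np.argwhere(l==i)[:,::-1]/4-.375+[x,y]).astype(np.float32)
    q=cv2.boxPoints(cv2.minAreaRect(pts)); P=np.array([onz(n,u,.006)[:2] for u in q]); print("foot",P,P.mean(0),[np.degrees(np.arctan2(*(P[(j+1)%4]-P[j])[::-1])) for j in range(4)],np.linalg.norm(P-np.roll(P,1,0),axis=1))
```

```text
top mouthhalf x(mm): gray, b-r
[[ 26.6667  25.3333  24.      22.6667  21.3333  20.      18.6667  17.3333  16.      14.6667  13.3333  12.      10.6667   9.3333   8.       6.6667   5.3333   4.       2.6667   1.3333   0.
   -1.3333  -2.6667  -4.      -5.3333  -6.6667  -8.      -9.3333 -10.6667 -12.     -13.3333 -14.6667 -16.     -17.3333 -18.6667 -20.     -21.3333 -22.6667 -24.     -25.3333 -26.6667 -28.    ]
 [ 66.4111  66.3689  66.0289  64.8756  65.7933  75.3867  94.0667 112.5289 122.5244 125.0733 125.1067 124.3933 123.3067 122.0844 120.2467 117.6556 116.18   117.7844 121.3711 124.0667 125.0133
  125.08   124.9467 124.3578 123.7289 123.4689 122.96   121.7156 120.6867 121.2156 123.0644 123.5067 119.5178 114.4044 114.     118.16   122.2311 124.5244 125.9689 126.6867 126.7822 126.62  ]
 [-68.1    -69.38   -71.7267 -73.6867 -68.4    -48.7933 -19.7933   3.6     13.2     13.96    13.1867  12.2933  11.6533  11.32    11.3933  10.92     7.72     2.1733  -3.0333  -6.1     -7.3667
   -7.58    -5.6467  -0.6867   5.3533   9.54    10.9267  11.16    11.5     11.8733  12.1667  12.2     10.5333   6.32
[... 3165 characters left out ...]
089 134.4222 132.1111 129.0667 126.2178 124.1178 122.88  ]
 [-56.7333 -53.9867 -49.8467 -43.88   -35.8933 -26.4467 -16.7733  -8.26    -1.8      2.38     5.0133   6.54     7.1067   7.3      7.4333   7.4267   7.16     6.8267   6.1067   5.0667   4.0533
    3.2467   2.8133   2.78     3.3      4.28     5.5467   6.5533   6.8733   6.6867   6.3733   5.9267   5.18     4.12     2.5533   0.4867  -1.5267  -3.2933  -4.3933  -4.78    -4.4667  -3.4333]]
foot [[ 0.4544 -0.1744]
 [ 0.5279 -0.1832]
 [ 0.5205 -0.2562]
 [ 0.4472 -0.2466]] [ 0.4875 -0.2151] [np.float64(-6.8144976832369455), np.float64(-95.7731983184073), np.float64(172.57136436290457), np.float64(84.30966088688717)] [0.0726 0.0741 0.0734 0.074 ]
```

View pics/rail.png

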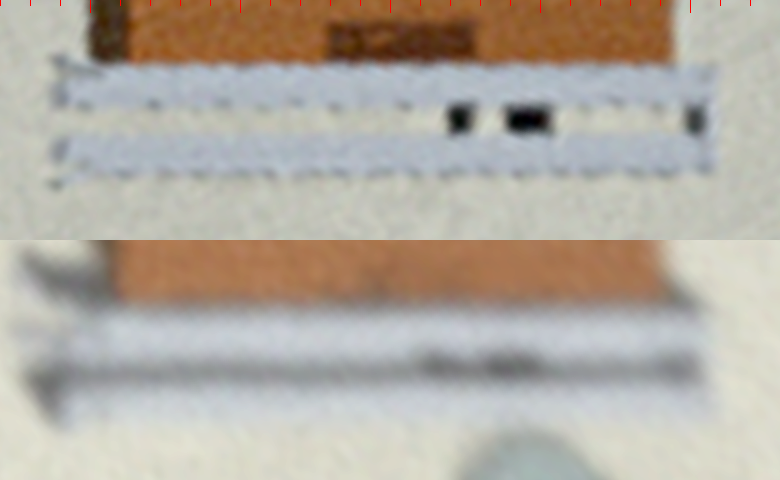

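The rail edges come out parallel in both halves, so stand yaw is about −19.5°. Length and width fit, and the mouth is on the left in the rectified view. The views disagree by about 3 mm across the rail, so I'll re-check relative to the held hanger later. The hanger tab is at about (0.487, −0.218, 0.13), rest yaw about −6.4°. Next I'll plan the approach.

```bash
cat >> h.py <<'E'
from scipy.spatial.transform import Rotation as Ro
def toolR(yaw,flip=1):  # tool x down, z along flip*(cos yaw, sin yaw)
    a=np.radians(yaw); z=flip*np.array([np.cos(a),np.sin(a),0]); x=np.array([0,0,-1.]); return np.c_[x,np.cross(z,x),z]
def plan(pos,yaw,n):
    s=ctrl.sense(); R=Ro.from_euler("xyz",s["eef_rot"],degrees=True).as_matrix()
    T=min((toolR(yaw,f) for f in(1,-1)),key=lambda T:Ro.from_matrix(R.T@T).magnitude())
    d=R.T@(np.array(pos)-s["eef_pos"])/.04; r=Ro.from_matrix(R.T@T).as_rotvec(degrees=True)/6
    print("t",round(s["time"],2),"pos",s["eef_pos"].round(4),"f",s["wrist_force"].round(2),"op",round(s["opening"]*1e3,1))
    print("R",R.round(3).tolist(),"total shift(tool units)",d.round(3),"turn",r.round(3),"| per row",(d/n).round(3))
E
python3 - <<'E'
from h import *
plan([.487,-.217,.20],-6.4,10)
print(onz("top",(341.84,237.79),.130),onz("scene",(212.7,240.5),.130))
E
```

```text
t 0.1 pos [ 0.2534 -0.5154  0.2154] f [-0.33  0.38  0.34] op 94.1
R [[-0.001, 0.897, 0.441], [0.002, 0.441, -0.897], [-1.0, 0.0, -0.002]] total shift(tool units) [ 0.396  8.531 -4.118] turn [-9.571 -0.016 -0.012] | per row [ 0.04   0.853 -0.412]
[ 0.48800453 -0.21762922  0.13      ] [ 0.483792   -0.21880216  0.13      ]
```

move_arm([
  {"hand": 60, "tx": 0.04, "ty": 0.85, "tz": -0.41, "ax": -0.957},
  {"hand": 60, "tx": 0.04, "ty": 0.89, "tz": -0.32, "ax": -0.957},
  {"hand": 60, "tx": 0.04, "ty": 0.92, "tz": -0.23, "ax": -0.957},
  {"hand": 60, "tx": 0.04, "ty": 0.94, "tz": -0.14, "ax": -0.957},
  {"hand": 60, "tx": 0.04, "ty": 0.95, "tz": -0.05, "ax": -0.957},
], newtons=35)

```text
invalid input at $.targets[0]: expected keys hand, tx, ty, tz, ax, ay, az
```

move_arm([
  {"hand": 60, "tx": 0.04, "ty": 0.95, "tz": 0.05, "ax": -0.957},
  {"hand": 60, "tx": 0.04, "ty": 0.94, "tz": 0.14, "ax": -0.957},
  {"hand": 60, "tx": 0.04, "ty": 0.92, "tz": 0.24, "ax": -0.957},
  {"hand": 60, "tx": 0.04, "ty": 0.89, "tz": 0.33, "ax": -0.957},
  {"hand": 60, "tx": 0.04, "ty": 0.85, "tz": 0.41, "ax": -0.957},
])

```text
invalid input at $.targets[0]: expected keys hand, tx, ty, tz, ax, ay, az
```

Run:
```python
from h import *
plan([.487,-.2175,.119],-6.4,3)
```

```text
t 0.1 pos [ 0.2534 -0.5154  0.2154] f [-0.33  0.38  0.34] op 94.1
R [[-0.001, 0.897, 0.441], [0.002, 0.441, -0.897], [-1.0, 0.0, -0.002]] total shift(tool units) [ 2.421  8.525 -4.103] turn [-9.571 -0.016 -0.012] | per row [ 0.807  2.842 -1.368]
```

All keys are required in every row.

move_arm([
  {"hand": 60, "tx": 0.04, "ty": 0.85, "tz": -0.41, "ax": -0.957, "ay": 0, "az": 0},
  {"hand": 60, "tx": 0.04, "ty": 0.89, "tz": -0.32, "ax": -0.957, "ay": 0, "az": 0},
  {"hand": 60, "tx": 0.04, "ty": 0.92, "tz": -0.23, "ax": -0.957, "ay": 0, "az": 0},
  {"hand": 60, "tx": 0.04, "ty": 0.94, "tz": -0.14, "ax": -0.957, "ay": 0, "az": 0},
  {"hand": 60, "tx": 0.04, "ty": 0.95, "tz": -0.05, "ax": -0.957, "ay": 0, "az": 0},
], newtons=35)

```text
time: 0.6
eef_pos: [0.3712, -0.3654, 0.2079]
eef_rot: [156.1, 89.9, 121.2]
wrist_force: [-0.3, -1.0, -0.0]
opening: 0.0609
```

move_arm([
  {"hand": 60, "tx": 0.04, "ty": 0.95, "tz": 0.05, "ax": -0.957, "ay": 0, "az": 0},
  {"hand": 60, "tx": 0.04, "ty": 0.94, "tz": 0.14, "ax": -0.957, "ay": 0, "az": 0},
  {"hand": 60, "tx": 0.04, "ty": 0.92, "tz": 0.24, "ax": -0.957, "ay": 0, "az": 0},
  {"hand": 60, "tx": 0.04, "ty": 0.89, "tz": 0.33, "ax": -0.957, "ay": 0, "az": 0},
  {"hand": 60, "tx": 0.04, "ty": 0.85, "tz": 0.41, "ax": -0.957, "ay": 0, "az": 0},
])

```text
time: 1.1
eef_pos: [0.4882, -0.2159, 0.1999]
eef_rot: [154.8, 90.0, 148.6]
wrist_force: [0.4, 0.1, 0.2]
opening: 0.0599
```

Run:
```python
from h import *
plan([.487,-.2175,.119],-6.4,3)
```

```text
t 1.1 pos [ 0.4882 -0.2159  0.1999] f [0.44 0.05 0.22] op 59.9
R [[-0.001, 0.107, 0.994], [0.0, 0.994, -0.107], [-1.0, 0.0, -0.001]] total shift(tool units) [ 2.023 -0.043 -0.024] turn [ 0.038 -0.007 -0.003] | per row [ 0.674 -0.014 -0.008]
```

move_arm([
  {"hand": 40, "tx": 0.7, "ty": -0.02, "tz": -0.03, "ax": 0.04, "ay": 0, "az": 0},
  {"hand": 30, "tx": 0.7, "ty": -0.02, "tz": 0, "ax": 0, "ay": 0, "az": 0},
  {"hand": 24, "tx": 0.62, "ty": 0, "tz": 0, "ax": 0, "ay": 0, "az": 0},
  {"hand": 20, "tx": 0, "ty": 0, "tz": 0, "ax": 0, "ay": 0, "az": 0},
  {"hand": 18, "tx": 0, "ty": 0, "tz": 0, "ax": 0, "ay": 0, "az": 0},
])

```text
time: 1.6
eef_pos: [0.486, -0.2187, 0.1194]
eef_rot: [152.2, 89.9, 145.5]
wrist_force: [0.5, 0.2, -0.8]
opening: 0.0236
```

Run:
```python
from h import *
a=ctrl.read_camera("scene"); b=ctrl.read_camera("top")
cv2.imwrite("pics/scene1.png",a); cv2.imwrite("pics/top1.png",b)
plan([.487,-.2175,.119],-6.4,1)
def crop(im,x,y,w,h,s): return cv2.convertScaleAbs(cv2.resize(im[y:y+h,x:x+w],None,fx=s,fy=s,interpolation=cv2.INTER_CUBIC),alpha=1.5)
cv2.imwrite("pics/crop2.png",np.hstack([crop(a,180,205,80,80,5),crop(b,300,205,80,80,5)]))
```

```text
t 1.7 pos [ 0.4873 -0.2197  0.1212] f [ 0.35  0.05 -0.47] op 19.0
R [[0.002, 0.116, 0.993], [-0.001, 0.993, -0.116], [-1.0, -0.001, 0.002]] total shift(tool units) [ 0.054  0.055 -0.015] turn [-0.043  0.022  0.011] | per row [ 0.054  0.055 -0.015]
```

View pics/crop2.png

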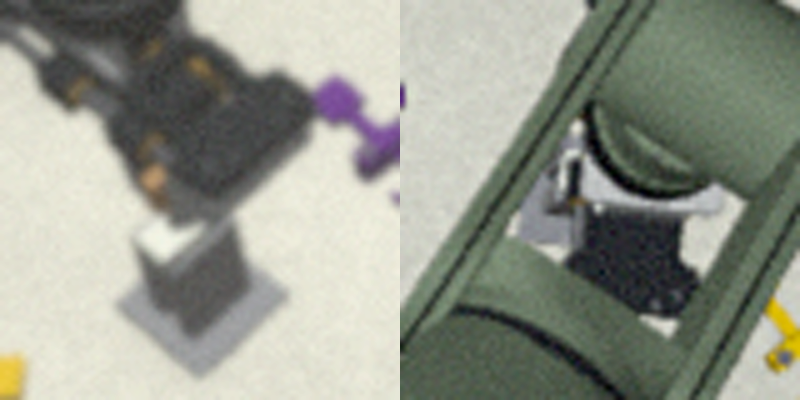

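The scene crop shows the tab at (153,178) between the fingers and the block still on its rest. In the top view the arm blocks most of it. The finger gap is 19 mm and there's no force yet, so I'll close slowly.

move_arm([
  {"hand": 14, "tx": 0.02, "ty": 0, "tz": 0, "ax": 0, "ay": 0, "az": 0},
  {"hand": 11, "tx": 0, "ty": 0, "tz": 0, "ax": 0, "ay": 0, "az": 0},
  {"hand": 10, "tx": 0, "ty": 0, "tz": 0, "ax": 0, "ay": 0, "az": 0},
], newtons=6)

```text
time: 2.0
eef_pos: [0.4867, -0.2193, 0.1196]
eef_rot: [-29.3, 89.9, -36.0]
wrist_force: [-0.5, -0.6, 0.6]
opening: 0.0104
```

move_arm([
  {"hand": 6, "tx": 0, "ty": 0, "tz": 0, "ax": 0, "ay": 0, "az": 0},
  {"hand": 4, "tx": 0, "ty": 0, "tz": 0, "ax": 0, "ay": 0, "az": 0},
], newtons=6)

```text
time: 2.2
eef_pos: [0.4868, -0.2193, 0.1196]
eef_rot: [-33.2, 89.9, -39.8]
wrist_force: [-0.9, -0.2, 3.2]
opening: 0.0097
```

move_arm([
  {"hand": 0, "tx": 0, "ty": 0, "tz": 0, "ax": 0, "ay": 0, "az": 0},
  {"hand": 0, "tx": 0, "ty": 0, "tz": 0, "ax": 0, "ay": 0, "az": 0},
  {"hand": 0, "tx": -0.2, "ty": 0, "tz": 0, "ax": 0, "ay": 0, "az": 0},
], newtons=35)

```text
time: 2.5
eef_pos: [0.4854, -0.2183, 0.1257]
eef_rot: [147.6, 89.8, 140.9]
wrist_force: [0.3, -0.1, -1.3]
opening: 0.0098
```

move_arm([
  {"hand": 0, "tx": -0.6, "ty": 0, "tz": 0, "ax": 0, "ay": 0, "az": 0},
  {"hand": 0, "tx": -0.7, "ty": 0, "tz": 0, "ax": 0, "ay": 0, "az": 0},
  {"hand": 0, "tx": -0.7, "ty": 0, "tz": 0, "ax": 0, "ay": 0, "az": 0},
  {"hand": 0, "tx": -0.3, "ty": 0, "tz": 0, "ax": 0, "ay": 0, "az": 0},
  {"hand": 0, "tx": 0, "ty": 0, "tz": 0, "ax": 0, "ay": 0, "az": 0},
])

```text
time: 3.0
eef_pos: [0.4874, -0.2196, 0.2206]
eef_rot: [-25.9, 89.8, -32.6]
wrist_force: [0.3, -0.8, -1.5]
opening: 0.0096
```

Run:
```python
from h import *
ex=np.array([np.cos(np.radians(-19.5)),np.sin(np.radians(-19.5))]); ey=np.array([-ex[1],ex[0]])
O=np.array([.4876,.1942])
p=O-.165*ey; print("pre",p)
plan([*p,.20],-19.5,8)
for x in (-.165,-.1): print(x, np.hypot(*(O+x*ey)))
```

```text
pre [0.43252187 0.03866415]
t 3.0 pos [ 0.4874 -0.2196  0.2206] f [ 0.32 -0.77 -1.5 ] op 9.6
R [[0.003, 0.116, 0.993], [-0.002, 0.993, -0.116], [-1.0, -0.002, 0.003]] total shift(tool units) [ 0.498  6.255 -2.11 ] turn [2.143 0.035 0.012] | per row [ 0.062  0.782 -0.264]
-0.165 0.43424656970007147
-0.1 0.4650831748983212
```

move_arm([
  {"hand": 0, "tx": 0.06, "ty": 0.78, "tz": -0.26, "ax": 0.27, "ay": 0, "az": 0},
  {"hand": 0, "tx": 0.06, "ty": 0.77, "tz": -0.285, "ax": 0.27, "ay": 0, "az": 0},
  {"hand": 0, "tx": 0.06, "ty": 0.77, "tz": -0.31, "ax": 0.27, "ay": 0, "az": 0},
  {"hand": 0, "tx": 0.06, "ty": 0.76, "tz": -0.33, "ax": 0.27, "ay": 0, "az": 0},
  {"hand": 0, "tx": 0.06, "ty": 0.75, "tz": -0.35, "ax": 0.27, "ay": 0, "az": 0},
])

```text
time: 3.5
eef_pos: [0.4503, -0.0557, 0.2044]
eef_rot: [174.4, 89.8, 159.5]
wrist_force: [1.0, 0.6, -0.6]
opening: 0.01
```

move_arm([
  {"hand": 0, "tx": 0.06, "ty": 0.74, "tz": -0.37, "ax": 0.27, "ay": 0, "az": 0},
  {"hand": 0, "tx": 0.06, "ty": 0.73, "tz": -0.39, "ax": 0.27, "ay": 0, "az": 0},
  {"hand": 0, "tx": 0.06, "ty": 0.71, "tz": -0.41, "ax": 0.27, "ay": 0, "az": 0},
  {"hand": 0, "tx": 0, "ty": 0, "tz": 0, "ax": 0, "ay": 0, "az": 0},
  {"hand": 0, "tx": 0, "ty": 0, "tz": 0, "ax": 0, "ay": 0, "az": 0},
])

```text
time: 4.0
eef_pos: [0.4306, 0.0399, 0.198]
eef_rot: [-155.7, 89.8, -175.2]
wrist_force: [1.3, 0.8, -1.8]
opening: 0.0099
```

Run:
```python
from h import *
a=ctrl.read_camera("scene"); b=ctrl.read_camera("top")
cv2.imwrite("pics/scene2.png",a); cv2.imwrite("pics/top2.png",b)
plan([.4325,.0387,.1484],-19.5,1)
def crop(im,x,y,w,h,s): return cv2.convertScaleAbs(cv2.resize(im[y:y+h,x:x+w],None,fx=s,fy=s,interpolation=cv2.INTER_CUBIC),alpha=1.5)
P=proj("scene",[.44,.06,.15]); Q=proj("top",[.44,.06,.15]); print(P,Q)
f=lambda im,p: crop(im,int(p[0])-45,int(p[1])-45,80,90,5)
cv2.imwrite("pics/crop3.png",np.hstack([f(a,P),f(b,Q)]))
```

```text
t 4.1 pos [0.4315 0.0389 0.1988] f [-0.12 -0.81 -0.84] op 10.0
R [[-0.001, 0.336, 0.942], [-0.0, 0.942, -0.336], [-1.0, -0.001, -0.001]] total shift(tool units) [1.26  0.004 0.027] turn [-0.022 -0.012  0.007] | per row [1.26  0.004 0.027]
[262.90991856 161.6581763 ] [241.66254619 253.23060344]
```

View pics/crop3.png

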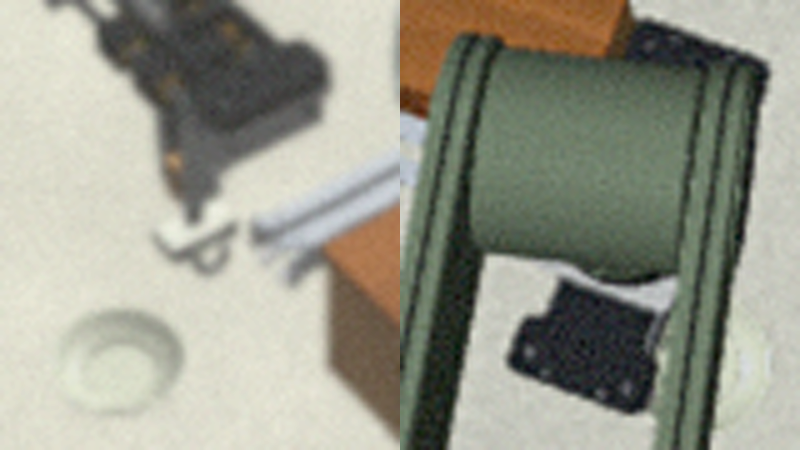

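The scene crop shows the hanger held upright with the hook below it, in front of the mouth. The block is at about (197,230) and the rail's flared end at about (265,230). The top view is blocked by the arm. I'll lower to rail height and compare the block with the rail in the scene camera, where the calibration error cancels.

move_arm([
  {"hand": 0, "tx": 0.5, "ty": 0, "tz": 0.01, "ax": 0, "ay": 0, "az": 0},
  {"hand": 0, "tx": 0.5, "ty": 0, "tz": 0.01, "ax": 0, "ay": 0, "az": 0},
  {"hand": 0, "tx": 0.26, "ty": 0, "tz": 0, "ax": 0, "ay": 0, "az": 0},
  {"hand": 0, "tx": 0, "ty": 0, "tz": 0, "ax": 0, "ay": 0, "az": 0},
  {"hand": 0, "tx": 0, "ty": 0, "tz": 0, "ax": 0, "ay": 0, "az": 0},
])

```text
time: 4.6
eef_pos: [0.433, 0.0387, 0.1495]
eef_rot: [-5.5, 90.0, -25.1]
wrist_force: [1.0, -0.9, -1.2]
opening: 0.0099
```

```bash
cat >> h.py <<'E'
def rect(n,im,c,yaw,z,x0,x1,y0,y1,s=4):
    a=np.radians(yaw); ex=np.array([np.cos(a),np.sin(a)]); ey=np.array([-ex[1],ex[0]])
    src=np.float32([proj(n,[*(np.array(c)+x*ex+y*ey),z]) for x,y in((x1,y0),(x1,y1),(x0,y1),(x0,y0))])
    W,H=int(1000*s*(y1-y0)),int(1000*s*(x1-x0))
    return cv2.warpPerspective(im,cv2.getPerspectiveTransform(src,np.float32([[0,0],[W,0],[W,H],[0,H]])),(W,H),flags=cv2.INTER_CUBIC)
E
python3 - <<'E'
from h import *
np.set_printoptions(linewidth=200,suppress=True,precision=1)
plan([.4325,.0387,.1484],-19.5,1)
s=[ctrl.read_camera("scene") for _ in range(4)]; a=np.mean(s,0).astype(np.uint8); cv2.imwrite("pics/scene3.png",a)
plan([.4325,.0387,.1484],-19.5,1)
r=rect("scene",a,[.4876,.1942],-19.5,.119,-.04,.04,-.20,-.02,4)
o=cv2.convertScaleAbs(r,alpha=1.5)
for x in range(-200,-20,10): cv2.line(o,((x+200)*4,0),((x+200)*4,10 if x%50==0 else 4),(0,0,255))
for x in range(-40,41,10): cv2.line(o,(0,(40-x)*4),(10 if x==0 else 4,(40-x)*4),(0,0,255))
cv2.imwrite("pics/rect3.png",o)
g=r.astype(float).mean(2)
for k,(u,v) in {"block -182..-170":(-182,-170),"block -160..-150":(-160,-150),"rail":(-95,-30)}.items():
    p=g[:,(u+200)*4:(v+200)*4].mean(1); print(k); print(np.array([[40-i/4,p[i]] for i in range(40,280,6)]).T)
E
```

```text
t 4.6 pos [0.4 0.  0.1] f [ 1.  -0.9 -1.2] op 9.9
R [[0.0, 0.336, 0.942], [-0.0, 0.942, -0.336], [-1.0, -0.0, 0.0]] total shift(tool units) [ 0. -0. -0.] turn [-0.  0.  0.] | per row [ 0. -0. -0.]
t 4.8 pos [0.4 0.  0.2] f [ 0.2  0.4 -1.2] op 10.0
R [[0.002, 0.336, 0.942], [-0.0, 0.942, -0.336], [-1.0, 0.0, 0.002]] total shift(tool units) [ 0. -0. -0.] turn [-0.  0. -0.] | per row [ 0. -0. -0.]
block -182..-170
[[ 30.   28.5  27.   25.5  24.   22.5  21.   19.5  18.   16.5  15.   13.5  12.   10.5   9.    7.5   6.    4.5   3.    1.5   0.   -1.5  -3.   -4.5  -6.   -7.5  -9.  -10.5 -12.  -13.5 -15.  -16.5
  -18.  -19.5 -21.  -22.5 -24.  -25.5 -27.  -28.5]
 [103.8 107.3 110.  110.4 108.3 104.4  98.7  92.1  86.7  85.4  89.7  99.2 112.3 125.8 136.8 144.1 148.3 150.3 150.5 149.9 149.4 149.1 149.3 149.7 149.5 148.9 148.3 147.1 145.  143.  142.2 142.6
  143.2 143.5 143.4 143.3 143.5 143.5 143.2 143.1]]
block -160..-150
[[ 30.   28.5  27.   25.5  24.   22.5  21.   19.5  18.   16.5  15.   13.5  12.   10.5   9.    7.5   6.    4.5   3.    1.5   0.   -1.5  -3.   -4.5  -6.   -7.5  -9.  -10.5 -12.  -13.5 -15.  -16.5
  -18.  -19.5 -21.  -22.5 -24.  -25.5 -27.  -28.5]
 [138.6 136.2 133.8 131.  127.1 121.3 113.2 103.5  94.2  87.8  87.5  94.6 107.2 120.7 132.3 141.5 147.5 149.7 148.7 144.9 139.2 132.  123.5 114.2 104.5  94.6  85.9  79.1  74.1  71.1  69.5  68.7
   67.9  67.1  66.6  66.1  65.6  65.2  64.7  64.3]]
rail
[[ 30.   28.5  27.   25.5  24.   22.5  21.   19.5  18.   16.5  15.   13.5  12.   10.5   9.    7.5   6.    4.5   3.    1.5   0.   -1.5  -3.   -4.5  -6.   -7.5  -9.  -10.5 -12.  -13.5 -15.  -16.5
  -18.  -19.5 -21.  -22.5 -24.  -25.5 -27.  -28.5]
 [ 81.7  81.6  81.8  82.1  82.3  82.3  82.5  83.3  85.3  89.6  96.5 105.6 115.4 124.4 131.4 135.7 137.8 138.3 137.3 134.8 130.4 123.8 115.6 107.4 101.5 100.  103.2 109.7 116.8 122.1 124.5 123.7
  120.2 114.9 109.1 103.9  99.6  96.3  93.8  91.9]]
```

View pics/rect3.png

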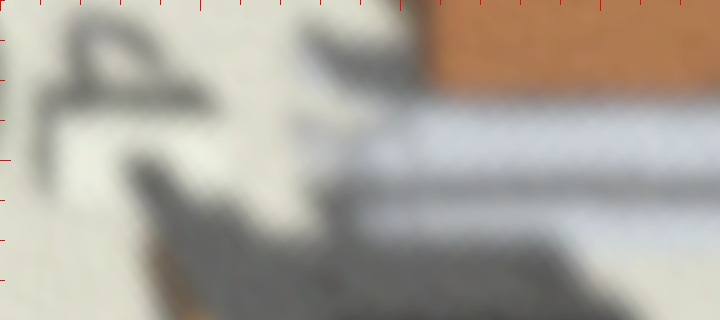

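In the scene camera the block sits about 1.7 mm to +x of the rail's centre line. The top-camera bias seen at the grasp gives about 1 mm the same way. I'll shift −1.4 mm and go to the flare.

move_arm([
  {"hand": 0, "tx": 0.01, "ty": 0.2, "tz": -0.035, "ax": 0, "ay": 0, "az": 0},
  {"hand": 0, "tx": 0, "ty": 0.2, "tz": 0, "ax": 0, "ay": 0, "az": 0},
  {"hand": 0, "tx": 0, "ty": 0.15, "tz": 0, "ax": 0, "ay": 0, "az": 0},
  {"hand": 0, "tx": 0, "ty": 0.1, "tz": 0, "ax": 0, "ay": 0, "az": 0},
  {"hand": 0, "tx": 0, "ty": 0.1, "tz": 0, "ax": 0, "ay": 0, "az": 0},
])

```text
time: 5.3
eef_pos: [0.4414, 0.0686, 0.1488]
eef_rot: [-95.2, 90.0, -114.8]
wrist_force: [0.8, 0.2, -1.1]
opening: 0.0098
```

```bash
cat >> h.py <<'E'
def st(O=np.array([.4876,.1942]),yaw=-19.5):
    s=ctrl.sense(); a=np.radians(yaw); M=np.array([[np.cos(a),np.sin(a)],[-np.sin(a),np.cos(a)]])
    R=Ro.from_euler("xyz",s["eef_rot"],degrees=True).as_matrix()
    tl=Ro.from_matrix(R.T@toolR(yaw)).as_rotvec(degrees=True)
    print("t %.2f"%s["time"],"local mm",(M@(s["eef_pos"][:2]-O)*1e3).round(1),"z",(s["eef_pos"][2]*1e3).round(1),"F local",(M@s["wrist_force"][:2]).round(2),s["wrist_force"][2].round(2),"M",np.r_[M@s["torque"][:2],s["torque"][2]].round(2),"tilt",tl.round(2),"op",round(s["opening"]*1e3,1))
E
python3 -c "from h import *; st()"
```

```text
t 5.30 local mm [  -1.6 -133.8] z 148.8 F local [0.71 0.46] -1.14 M [0.04 0.02 0.04] tilt [-0.07 -0.    0.01] op 9.8
```

Front end is now at about −112, in the flare, with no extra force. I'll continue in 4 mm steps.

move_arm([
  {"hand": 0, "tx": 0, "ty": 0.1, "tz": 0, "ax": 0, "ay": 0, "az": 0},
  {"hand": 0, "tx": 0, "ty": 0.1, "tz": 0, "ax": 0, "ay": 0, "az": 0},
  {"hand": 0, "tx": 0, "ty": 0.1, "tz": 0, "ax": 0, "ay": 0, "az": 0},
])

```text
time: 5.6
eef_pos: [0.4454, 0.0796, 0.1488]
eef_rot: [-142.0, 90.0, -161.6]
wrist_force: [0.2, -0.8, -1.0]
opening: 0.0097
```

```bash
python3 -c "from h import *; st()"
```

```text
t 5.60 local mm [  -1.5 -122.1] z 148.8 F local [ 0.46 -0.72] -0.96 M [-0.01 -0.09 -0.02] tilt [-0.11 -0.    0.  ] op 9.7
```

move_arm([
  {"hand": 0, "tx": 0, "ty": 0.1, "tz": 0, "ax": 0, "ay": 0, "az": 0},
  {"hand": 0, "tx": 0, "ty": 0.1, "tz": 0, "ax": 0, "ay": 0, "az": 0},
  {"hand": 0, "tx": 0, "ty": 0.1, "tz": 0, "ax": 0, "ay": 0, "az": 0},
])

```text
time: 5.9
eef_pos: [0.4495, 0.0909, 0.1489]
eef_rot: [-5.6, 90.0, -25.2]
wrist_force: [-0.9, -0.0, -0.6]
opening: 0.0096
```

```bash
python3 -c "from h import *; st()"
```

```text
t 5.90 local mm [  -1.4 -110.1] z 148.9 F local [-0.85 -0.34] -0.63 M [-0.02  0.02 -0.02] tilt [-0.11  0.    0.  ] op 9.6
```

move_arm([
  {"hand": 0, "tx": 0, "ty": 0.1, "tz": 0, "ax": 0, "ay": 0, "az": 0},
  {"hand": 0, "tx": 0, "ty": 0.1, "tz": 0, "ax": 0, "ay": 0, "az": 0},
  {"hand": 0, "tx": 0, "ty": 0.1, "tz": 0, "ax": 0, "ay": 0, "az": 0},
  {"hand": 0, "tx": 0, "ty": 0.1, "tz": 0, "ax": 0, "ay": 0, "az": 0},
])

```text
time: 6.3
eef_pos: [0.4549, 0.106, 0.1488]
eef_rot: [-137.6, 90.0, -157.2]
wrist_force: [-0.6, -0.4, -1.2]
opening: 0.0097
```

```bash
python3 -c "from h import *; st()"
```

```text
t 6.30 local mm [ -1.4 -94.1] z 148.8 F local [-0.41 -0.53] -1.21 M [-0.06 -0.01 -0.03] tilt [-0.11 -0.    0.  ] op 9.7
```

move_arm([
  {"hand": 0, "tx": 0, "ty": 0.1, "tz": 0, "ax": 0, "ay": 0, "az": 0},
  {"hand": 0, "tx": 0, "ty": 0.1, "tz": 0, "ax": 0, "ay": 0, "az": 0},
  {"hand": 0, "tx": 0, "ty": 0.1, "tz": 0, "ax": 0, "ay": 0, "az": 0},
  {"hand": 0, "tx": 0, "ty": 0.1, "tz": 0, "ax": 0, "ay": 0, "az": 0},
  {"hand": 0, "tx": 0, "ty": 0.1, "tz": 0, "ax": 0, "ay": 0, "az": 0},
])

```text
time: 6.8
eef_pos: [0.4616, 0.1248, 0.1489]
eef_rot: [19.9, 90.0, 0.3]
wrist_force: [-0.3, -0.7, -0.9]
opening: 0.0098
```

```bash
python3 -c "from h import *; st()"
```

```text
t 6.80 local mm [ -1.4 -74.1] z 148.9 F local [-0.05 -0.81] -0.92 M [ 0.01 -0.09  0.03] tilt [-0.11  0.   -0.  ] op 9.8
```

move_arm([
  {"hand": 0, "tx": 0, "ty": 0.1, "tz": 0, "ax": 0, "ay": 0, "az": 0},
  {"hand": 0, "tx": 0, "ty": 0.1, "tz": 0, "ax": 0, "ay": 0, "az": 0},
  {"hand": 0, "tx": 0, "ty": 0.1, "tz": 0, "ax": 0, "ay": 0, "az": 0},
  {"hand": 0, "tx": 0, "ty": 0.1, "tz": 0, "ax": 0, "ay": 0, "az": 0},
])

```text
time: 7.2
eef_pos: [0.4669, 0.1399, 0.1488]
eef_rot: [-111.7, 90.0, -131.3]
wrist_force: [-0.4, -0.4, -1.9]
opening: 0.0097
```

```bash
python3 -c "from h import *; st()"
```

```text
t 7.20 local mm [ -1.4 -58.1] z 148.8 F local [-0.27 -0.49] -1.86 M [-0.24 -0.04  0.01] tilt [-0.11 -0.    0.  ] op 9.7
```

move_arm([
  {"hand": 0, "tx": 0, "ty": 0.1, "tz": 0, "ax": 0, "ay": 0, "az": 0},
  {"hand": 0, "tx": 0, "ty": 0.1, "tz": 0, "ax": 0, "ay": 0, "az": 0},
])

```text
time: 7.4
eef_pos: [0.4692, 0.1472, 0.1485]
eef_rot: [-132.0, 89.9, -151.6]
wrist_force: [-0.5, -0.3, -3.0]
opening: 0.0097
```

move_arm([
  {"hand": 0, "tx": 0, "ty": 0.1, "tz": 0, "ax": 0, "ay": 0, "az": 0},
  {"hand": 0, "tx": 0, "ty": 0.1, "tz": 0, "ax": 0, "ay": 0, "az": 0},
])

```text
time: 7.6
eef_pos: [0.472, 0.1549, 0.1485]
eef_rot: [-153.5, 90.0, -173.1]
wrist_force: [-0.4, 0.4, -1.4]
opening: 0.0097
```

```bash
python3 -c "from h import *; st()"
```

```text
t 7.60 local mm [ -1.6 -42.3] z 148.5 F local [-0.47  0.27] -1.37 M [-0.09 -0.   -0.05] tilt [-0.11 -0.04  0.02] op 9.7
```

The catch's ramp showed as −3 N vertical with the block's centre at about −55. That puts the bumper at centre about 0 ± 5. I'll continue carefully.

move_arm([
  {"hand": 0, "tx": 0, "ty": 0.1, "tz": 0, "ax": 0, "ay": 0, "az": 0},
  {"hand": 0, "tx": 0, "ty": 0.1, "tz": 0, "ax": 0, "ay": 0, "az": 0},
  {"hand": 0, "tx": 0, "ty": 0.1, "tz": 0, "ax": 0, "ay": 0, "az": 0},
])

```text
time: 7.9
eef_pos: [0.4763, 0.1664, 0.1488]
eef_rot: [101.1, 90.0, 81.5]
wrist_force: [-0.3, 0.1, -2.0]
opening: 0.0098
```

```bash
python3 -c "from h import *; st()"
```

```text
t 7.90 local mm [ -1.3 -30. ] z 148.8 F local [-0.33 -0.05] -1.98 M [-0.09 -0.05  0.04] tilt [-0.11 -0.   -0.01] op 9.8
```

move_arm([
  {"hand": 0, "tx": 0, "ty": 0.1, "tz": 0, "ax": 0, "ay": 0, "az": 0},
  {"hand": 0, "tx": 0, "ty": 0.1, "tz": 0, "ax": 0, "ay": 0, "az": 0},
  {"hand": 0, "tx": 0, "ty": 0.1, "tz": 0, "ax": 0, "ay": 0, "az": 0},
])

```text
time: 8.2
eef_pos: [0.4804, 0.1776, 0.1489]
eef_rot: [50.6, 90.0, 31.0]
wrist_force: [-0.1, -0.2, -2.7]
opening: 0.0098
```

```bash
python3 -c "from h import *; st()"
```

```text
t 8.20 local mm [ -1.2 -18. ] z 148.9 F local [-0.02 -0.25] -2.65 M [-0.12 -0.03 -0.08] tilt [-0.11  0.01 -0.01] op 9.8
```

move_arm([
  {"hand": 0, "tx": 0, "ty": 0.08, "tz": 0, "ax": 0, "ay": 0, "az": 0},
  {"hand": 0, "tx": 0, "ty": 0.08, "tz": 0, "ax": 0, "ay": 0, "az": 0},
  {"hand": 0, "tx": 0, "ty": 0.05, "tz": 0, "ax": 0, "ay": 0, "az": 0},
])

```text
time: 8.5
eef_pos: [0.4832, 0.1854, 0.1489]
eef_rot: [38.6, 90.0, 19.0]
wrist_force: [0.4, -0.3, -1.7]
opening: 0.0102
```

```bash
python3 -c "from h import *; st()"
```

```text
t 8.50 local mm [-1.2 -9.8] z 148.9 F local [ 0.45 -0.12] -1.7 M [-0.1  -0.07 -0.01] tilt [-0.1  0.  -0. ] op 10.2
```

Free so far, so I'll use 2 mm steps now.

move_arm([
  {"hand": 0, "tx": 0, "ty": 0.05, "tz": 0, "ax": 0, "ay": 0, "az": 0},
  {"hand": 0, "tx": 0, "ty": 0.05, "tz": 0, "ax": 0, "ay": 0, "az": 0},
])

```text
time: 8.7
eef_pos: [0.4844, 0.189, 0.1488]
eef_rot: [-101.6, 90.0, -121.2]
wrist_force: [-0.1, -1.1, -3.5]
opening: 0.0098
```

```bash
python3 -c "from h import *; st()"
```

```text
t 8.70 local mm [-1.3 -5.9] z 148.8 F local [ 0.32 -1.06] -3.45 M [-0.05 -0.04  0.  ] tilt [-0.11 -0.    0.  ] op 9.8
```

move_arm([
  {"hand": 0, "tx": 0, "ty": 0.05, "tz": 0, "ax": 0, "ay": 0, "az": 0},
  {"hand": 0, "tx": 0, "ty": 0, "tz": 0, "ax": 0, "ay": 0, "az": 0},
])

```text
time: 8.9
eef_pos: [0.4852, 0.1912, 0.1489]
eef_rot: [82.2, 90.0, 62.6]
wrist_force: [0.1, 0.4, -2.5]
opening: 0.0097
```

```bash
python3 -c "from h import *; st()"
```

```text
t 8.90 local mm [-1.2 -3.7] z 148.9 F local [-0.02  0.38] -2.47 M [ 0.09 -0.02  0.  ] tilt [-0.1   0.   -0.03] op 9.7
```

move_arm([
  {"hand": 0, "tx": 0, "ty": 0.05, "tz": 0, "ax": 0, "ay": 0, "az": 0},
  {"hand": 0, "tx": 0, "ty": 0, "tz": 0, "ax": 0, "ay": 0, "az": 0},
])

```text
time: 9.1
eef_pos: [0.4856, 0.1924, 0.1488]
eef_rot: [-97.6, 89.9, -117.2]
wrist_force: [0.4, -1.1, -1.9]
opening: 0.01
```

move_arm([
  {"hand": 0, "tx": 0, "ty": 0.04, "tz": 0, "ax": 0, "ay": 0, "az": 0},
  {"hand": 0, "tx": 0, "ty": 0, "tz": 0, "ax": 0, "ay": 0, "az": 0},
])

```text
time: 9.3
eef_pos: [0.486, 0.1937, 0.1487]
eef_rot: [-102.1, 89.9, -121.7]
wrist_force: [-0.5, -2.7, -2.3]
opening: 0.0096
```

```bash
python3 -c "from h import *; st()"
```

```text
t 9.30 local mm [-1.3 -1. ] z 148.7 F local [ 0.46 -2.71] -2.32 M [-0.66 -0.07 -0.02] tilt [-0.1  -0.02  0.09] op 9.6
```

Bumper (or ramp) contact at −2.7 N, as predicted. Going on in 1 mm steps.

move_arm([
  {"hand": 0, "tx": 0, "ty": 0.03, "tz": 0, "ax": 0, "ay": 0, "az": 0},
  {"hand": 0, "tx": 0, "ty": 0, "tz": 0, "ax": 0, "ay": 0, "az": 0},
])

```text
time: 9.5
eef_pos: [0.4864, 0.1948, 0.1486]
eef_rot: [-104.6, 89.9, -124.2]
wrist_force: [-2.3, -4.3, -1.7]
opening: 0.0093
```

move_arm([
  {"hand": 0, "tx": 0, "ty": 0.03, "tz": 0, "ax": 0, "ay": 0, "az": 0},
  {"hand": 0, "tx": 0, "ty": 0, "tz": 0, "ax": 0, "ay": 0, "az": 0},
])

```text
time: 9.7
eef_pos: [0.4868, 0.1957, 0.1487]
eef_rot: [-100.2, 89.9, -119.8]
wrist_force: [-1.9, -5.8, -1.0]
opening: 0.0096
```

```bash
python3 -c "from h import *; st()"
```

```text
t 9.70 local mm [-1.3  1.1] z 148.7 F local [ 0.11 -6.06] -1.03 M [-1.26 -0.04 -0.01] tilt [-0.1  -0.02  0.12] op 9.6
```

move_arm([
  {"hand": 0, "tx": 0, "ty": 0.03, "tz": 0, "ax": 0, "ay": 0, "az": 0},
  {"hand": 0, "tx": 0, "ty": 0, "tz": 0, "ax": 0, "ay": 0, "az": 0},
])

```text
time: 9.9
eef_pos: [0.487, 0.1965, 0.1487]
eef_rot: [-98.6, 89.8, -118.2]
wrist_force: [-1.3, -5.4, -1.0]
opening: 0.0094
```

move_arm([
  {"hand": 0, "tx": 0, "ty": 0.03, "tz": 0, "ax": 0, "ay": 0, "az": 0},
  {"hand": 0, "tx": 0, "ty": 0, "tz": 0, "ax": 0, "ay": 0, "az": 0},
])

```text
time: 10.1
eef_pos: [0.4873, 0.1972, 0.1487]
eef_rot: [-97.6, 89.8, -117.2]
wrist_force: [-2.8, -7.1, 0.2]
opening: 0.0098
```

```bash
python3 -c "from h import *; st()"
```

```text
t 10.10 local mm [-1.3  2.8] z 148.7 F local [-0.26 -7.58] 0.18 M [-1.69 -0.1  -0.01] tilt [-0.09 -0.03  0.22] op 9.8
```

move_arm([
  {"hand": 0, "tx": 0, "ty": 0.03, "tz": 0, "ax": 0, "ay": 0, "az": 0},
  {"hand": 0, "tx": 0, "ty": 0, "tz": 0, "ax": 0, "ay": 0, "az": 0},
])

```text
time: 10.3
eef_pos: [0.4876, 0.1981, 0.1488]
eef_rot: [-96.8, 89.7, -116.4]
wrist_force: [-3.1, -8.2, 0.2]
opening: 0.0101
```

```bash
python3 -c "from h import *; st()"
```

```text
t 10.30 local mm [-1.3  3.6] z 148.8 F local [-0.2  -8.82] 0.22 M [-1.85 -0.11  0.01] tilt [-0.09 -0.03  0.26] op 10.1
```

8.8 N of push (bumper about 6 mm). Backing off to feel whether the catch holds.

move_arm([
  {"hand": 0, "tx": 0, "ty": -0.05, "tz": 0, "ax": 0, "ay": 0, "az": 0},
  {"hand": 0, "tx": 0, "ty": -0.05, "tz": 0, "ax": 0, "ay": 0, "az": 0},
  {"hand": 0, "tx": 0, "ty": 0, "tz": 0, "ax": 0, "ay": 0, "az": 0},
])

```text
time: 10.6
eef_pos: [0.4867, 0.1956, 0.1488]
eef_rot: [-111.1, 89.9, -130.8]
wrist_force: [-1.5, -4.4, -1.2]
opening: 0.0095
```

```bash
python3 -c "from h import *; st()"
```

```text
t 10.60 local mm [-1.3  1.1] z 148.8 F local [ 0.08 -4.59] -1.2 M [-1.08 -0.01 -0.02] tilt [-0.12 -0.02  0.05] op 9.5
```

move_arm([
  {"hand": 0, "tx": 0, "ty": -0.03, "tz": 0, "ax": 0, "ay": 0, "az": 0},
  {"hand": 0, "tx": 0, "ty": 0, "tz": 0, "ax": 0, "ay": 0, "az": 0},
])

```text
time: 10.8
eef_pos: [0.4866, 0.1954, 0.1489]
eef_rot: [92.3, 89.9, 72.7]
wrist_force: [-1.0, -2.7, -1.9]
opening: 0.0099
```

```bash
python3 -c "from h import *; st()"
```

```text
t 10.80 local mm [-1.3  0.8] z 148.9 F local [-0.03 -2.85] -1.85 M [-0.55  0.02  0.05] tilt [-0.11 -0.   -0.06] op 9.9
```

move_arm([
  {"hand": 0, "tx": 0, "ty": -0.03, "tz": 0, "ax": 0, "ay": 0, "az": 0},
  {"hand": 0, "tx": 0, "ty": 0, "tz": 0, "ax": 0, "ay": 0, "az": 0},
])

```text
time: 11.0
eef_pos: [0.4865, 0.1951, 0.1491]
eef_rot: [86.2, 89.8, 66.6]
wrist_force: [0.6, 1.5, -3.2]
opening: 0.0097
```

move_arm([
  {"hand": 0, "tx": 0, "ty": -0.03, "tz": 0, "ax": 0, "ay": 0, "az": 0},
  {"hand": 0, "tx": 0, "ty": 0, "tz": 0, "ax": 0, "ay": 0, "az": 0},
])

```text
time: 11.2
eef_pos: [0.4865, 0.1948, 0.1494]
eef_rot: [85.0, 89.7, 65.4]
wrist_force: [1.2, 5.5, -2.6]
opening: 0.0098
```

```bash
python3 -c "from h import *; st()"
```

```text
t 11.20 local mm [-1.3  0.2] z 149.4 F local [-0.71  5.63] -2.61 M [1.08 0.25 0.1 ] tilt [-0.11  0.03 -0.29] op 9.8
```

Pulling back meets +5.6 N with almost no movement, so the catch holds. I'll relax to zero force, then let go.

move_arm([
  {"hand": 0, "tx": 0, "ty": 0.05, "tz": 0, "ax": 0, "ay": 0, "az": 0},
  {"hand": 0, "tx": 0, "ty": 0, "tz": 0, "ax": 0, "ay": 0, "az": 0},
])

```text
time: 11.4
eef_pos: [0.4867, 0.1951, 0.1492]
eef_rot: [62.0, 90.0, 42.4]
wrist_force: [-1.1, 2.2, -1.2]
opening: 0.0097
```

move_arm([
  {"hand": 12, "tx": 0, "ty": 0, "tz": 0, "ax": 0, "ay": 0, "az": 0},
  {"hand": 16, "tx": 0, "ty": 0, "tz": 0, "ax": 0, "ay": 0, "az": 0},
  {"hand": 22, "tx": 0, "ty": 0, "tz": 0, "ax": 0, "ay": 0, "az": 0},
  {"hand": 28, "tx": 0, "ty": 0, "tz": 0, "ax": 0, "ay": 0, "az": 0},
  {"hand": 30, "tx": 0, "ty": 0, "tz": 0, "ax": 0, "ay": 0, "az": 0},
])

```text
time: 11.9
eef_pos: [0.4866, 0.1944, 0.149]
eef_rot: [-8.6, 90.0, -28.2]
wrist_force: [0.7, 0.9, 0.8]
opening: 0.0295
```

move_arm([
  {"hand": 30, "tx": -0.2, "ty": 0, "tz": 0, "ax": 0, "ay": 0, "az": 0},
  {"hand": 30, "tx": -0.5, "ty": 0, "tz": 0, "ax": 0, "ay": 0, "az": 0},
  {"hand": 30, "tx": -0.8, "ty": 0, "tz": 0, "ax": 0, "ay": 0, "az": 0},
  {"hand": 30, "tx": -0.8, "ty": 0, "tz": 0, "ax": 0, "ay": 0, "az": 0},
  {"hand": 30, "tx": -0.8, "ty": 0, "tz": 0, "ax": 0, "ay": 0, "az": 0},
])

```text
time: 12.4
eef_pos: [0.4863, 0.1945, 0.2747]
eef_rot: [21.1, 90.0, 1.5]
wrist_force: [1.0, 0.2, -0.6]
opening: 0.0301
```

move_arm([
  {"hand": 30, "tx": -0.5, "ty": -0.8, "tz": -0.5, "ax": 0, "ay": 0, "az": 0},
  {"hand": 30, "tx": 0, "ty": -0.9, "tz": -0.5, "ax": 0, "ay": 0, "az": 0},
  {"hand": 30, "tx": 0, "ty": -0.9, "tz": -0.5, "ax": 0, "ay": 0, "az": 0},
  {"hand": 30, "tx": 0, "ty": -0.9, "tz": 0, "ax": 0, "ay": 0, "az": 0},
  {"hand": 30, "tx": 0, "ty": -0.9, "tz": 0, "ax": 0, "ay": 0, "az": 0},
])

```text
time: 12.9
eef_pos: [0.3699, 0.0482, 0.2937]
eef_rot: [6.8, 89.9, -12.7]
wrist_force: [0.2, -0.9, 0.8]
opening: 0.0299
```

Run:
```python
from h import *
st()
a=ctrl.read_camera("scene"); b=ctrl.read_camera("top"); cv2.imwrite("pics/scene4.png",a); cv2.imwrite("pics/top4.png",b)
def crop(im,x,y,w,h,s): return cv2.convertScaleAbs(cv2.resize(im[y:y+h,x:x+w],None,fx=s,fy=s,interpolation=cv2.INTER_CUBIC),alpha=1.5)
cv2.imwrite("pics/crop4.png",np.hstack([crop(a,260,110,100,100,4),crop(b,150,180,100,100,4)]))
```

```text
t 12.90 local mm [ -62.2 -177. ] z 293.7 F local [ 0.47 -0.81] 0.81 M [-0.03 -0.11 -0.02] tilt [-0.02  0.12 -0.01] op 29.9
```

View pics/crop4.png

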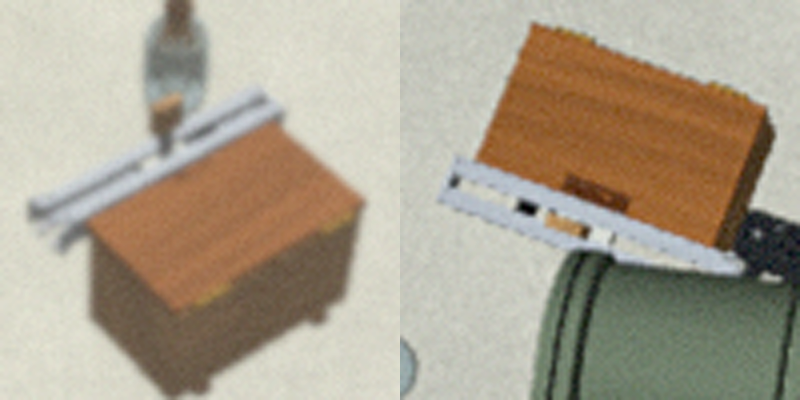

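The crop shows the hanger upright in the rail, tab at scene crop (165,115) and top crop (567,223), with the block visible through the slot. I'll check that its position didn't spring back.

Run:
```python
from h import *
T={}
for n,(x,y,w,h) in {"scene":(292,128,18,16),"top":(283-150+150,0,0,0)}.items():
    if n=="top": x,y,w,h=180,228,25,16
    im=ctrl.read_camera(n); m=cv2.inRange(cv2.cvtColor(im[y:y+h,x:x+w],cv2.COLOR_BGR2HSV),(5,70,60),(20,255,255))
    k,l,s,c=cv2.connectedComponentsWithStats(m)
    for i in range(1,k): print(n,s[i],c[i]+[x,y])
    i=1+np.argmax(s[1:,4]); T[n]=c[i]+[x,y]
p,e=tri("scene",T["scene"],"top",T["top"]); print(p,e)
M=np.array([[np.cos(np.radians(-19.5)),np.sin(np.radians(-19.5))],[-np.sin(np.radians(-19.5)),np.cos(np.radians(-19.5))]])
print("local mm",M@(p[:2]-[.4876,.1942])*1e3, "top-only",M@(onz("top",T["top"],.162)[:2]-[.4876,.1942])*1e3)
```

```text
scene [ 6  6  7  8 35] [301.14285714 137.37142857]
top [12  0  2  1  2] [192.5 228. ]
top [15  0 10  5 26] [200.84615385 229.53846154]
top [ 6  5 10  6 30] [190.6        235.76666667]
[0.48374763 0.19882418 0.1606072 ] 0.003813141051295277
local mm [-5.17499094  3.07299436] top-only [-4.36363752  4.49034013]
```

```bash
python3 -c "
from h import *
st(); print(ctrl.close_job())"
```

```text
t 13.10 local mm [ -61.3 -176.1] z 293.6 F local [-0.81  1.2 ] 0.42 M [-0.   -0.06 -0.01] tilt [-0.23  0.09 -0.06] op 29.8
the job is handed in; nothing more can be done
None
```

The trolley hook is in the rail, and the pull test and last picture indicate it is locked behind the catch. I handed the job in at about 13 s of the 48 s allowed; no verdict is reported.

**What I did:** I gripped the tab at 35 N and lifted the hanger off its rest. I lined it up with the rail by comparing the two in the scene camera, then fed it through the flared mouth with no noticeable contact. The catch's ramp showed at about −55 mm on the rail and the bumper at about −2 mm. I pushed up to 8.8 N.

**Checks that agreed:**
- **Lock:** Pulling back met 5.6 N while the tool moved only about 1 mm, so the catch held before I let go.
- **After release:** The picture shows the hanger upright in the rail, and its tab measured at 3–4.5 mm along the rail, so it had not sprung back. The arm was clear of everything and read about zero force.

**Checks that were less certain:**
- **Camera agreement:** The two cameras disagreed by about 3–4 mm throughout.
- **Tab position:** The last measurement put the tab about 4 mm to the front of where the gripper had held it. That is either camera error or a slight lean within the rail's play.
- **Bumper travel:** I judged it only from force and position. It was about 6 mm at the peak of the push and at least 3 mm once held, against the 2.5 mm needed.

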